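# Cam-lock a tube rack onto the shaker

## Task

Gently slide the tube rack along the shaker's platform until it rests against the two rubber buffers and its ball-headed stud is inside the lock housing. Then take the screwdriver from its stand, set its blade in the slot of the cam disc and turn the disc clockwise until the cam has drawn the rack flush against the housing; stop when it is snug, and do not overtighten. Put the screwdriver back upright in its stand, and leave the other things on the bench alone.

Things in the scene. Friction and masses are not known exactly. Their poses are not given: they have to be found in the camera images.
- shaker: Fixed beige tube shaker, 360 (its x) x 120 (y) x 84 mm high; origin at the centre of its underside, z up. Its flat platform is 40 mm above the bench and runs from x=-180 to x=+90 mm; two aluminium guide rails along x (12 mm high, 69 mm apart inside) lead the rack. The lock housing, 44 mm higher than the platform (top at 84 mm), fills x=+90 to +180 mm. The rack slides in its +x direction.
- stop_face (a point): Centre of the lock housing's front face (shaker x=+90 mm, 62 mm above the bench, axes as the shaker). In the face is a 24 mm wide opening for the stud; beside it two spring-loaded rubber buffers (12 mm round, 23 mm either side) stand 4 mm out of the face. Together they begin to give at about 3 N and need about 5 N when pushed in flush.
- rack_face (a point): Centre of the rack's front end, 22 mm above its underside; axes as the rack (x towards the housing, z up). The rack is flush when this point meets stop_face. The rack is a loose yellow plastic test-tube rack, 150 (x) x 66 (y) x 55 mm high, capped tubes standing up to 77 mm, about 0.3 to 0.6 kg, lying on the platform between the rails with 1.5 mm play a side.
- rack_back (a point): Centre of the rack's rear end, 150 mm behind rack_face, 30 mm above the rack's underside: a flat upright end plate 66 mm wide and 55 mm high, the place to push.
- stud_ball (a point): Centre of the 12 mm steel ball at the end of the thin stud, 26 mm ahead of rack_face. Pushed against the buffers it lies inside the cam, 13 mm short of the cam axis; flush it lies about 9 mm short.
- cam (a joint): Angle of the cam disc in rad, growing clockwise seen from above; starts between -0.25 and 0 (open). From 0.6 to 0.9 its spiral grips the ball and pulls; the rack is flush somewhere from 1.2 to 1.7, differing from lock to lock. Turning takes up to 0.2 N m before flush, then climbs about 0.1 N m per 0.1 rad: snug at 0.25 to 0.4 N m, overtightened from about 0.5. Stays where left.
- cam_slot (a point): Centre of the cam disc's top face (steel disc, 47 mm across, let into the housing's top, 86 mm above the bench, 2 mm proud of the housing). A straight screwdriver slot, 19 mm long, 4.6 mm wide and 12 mm deep, runs through this point along the point's x axis and turns with the disc; z is up.
- driver_grip (a point): Centre of the screwdriver's handle: dark, square, 24 x 24 mm, 80 mm tall. z runs up the handle, x along the blade's width; the handle's faces are parallel and square to the blade. The blade's tip is 106 mm below this point. Loose, 0.13 kg.
- driver_tip (a point): Middle of the blade's end: blade 16 mm wide (along x), 3 mm thick (along y), 14 mm long, below a 12 mm round shaft. A round collar, 34 mm across, has its underside 60 mm above the tip.
- stand_hole (a point): Centre of the mouth of the 21 mm round hole, 63 mm deep, in the fixed grey stand, a block 60 x 60 x 66 mm, the mouth at its top. The screwdriver stands in it with the collar resting on the block, the tip 60 mm below the mouth; any yaw will do.
- jar: White jar with a red lid, 52 mm across, 70 mm tall; a bystander, origin at the underside.
- flask: Small amber flask, 68 mm across, 85 mm tall; a bystander, origin at the underside.
- beaker: Clear beaker, 60 mm across, 70 mm tall; a bystander, origin at the underside.

How it is judged:
By the outcome, as a careful person would: the job done as asked, in the order asked, and still so for the second after the job is handed in, with the robot touching nothing.
It also fails if it takes over 72 s, if anything falls off the work surface, if the arm or the gripper's body presses on something with over 40 N, if the wrist force passes 120 N, or if a joint passes its speed limit or range.

## Robot

A 6-joint arm with a two-finger parallel gripper is mounted at the origin on the work surface. World frame = base frame: x ahead of the robot, y to its left, z up, the work surface at z = 0. Lengths are in m, angles in rad, forces in N, time in s.
With the tool pointing down it reaches from about 0.425 to 1.125 m from the base axis. Payload 14.9 kg.
Tool frame: the origin (TCP) lies at the very end of the fingers, on their centre line; the grasp point (between the pads) lies 19 mm behind it; z points along the fingers, x is the direction in which the jaws open and shut, and the axes are right-handed (so a half turn about z gives the same grasp; the last joint's range is limited). The gripper opens to 91 mm and grips with 3 to 60 N. Pads are 32 mm wide; open, the fingers measure 118 mm over their backs; the gripper's body (76 mm by 178 mm) begins 60 mm behind the grasp point.
Start: joints at [-1.361, 0.379, 1.734, -0, 1.028, -0.033], TCP at [0.168, -0.679, 0.214] pointing down, gripper open.
Joint ranges: [-2.77, 2.77], [-0.74, 2.19], [0, 2.66], [-1.06, 4.2], [0.31, 2.87], [-3.08, 3.08]. Speed limits (rad/s): [1.89, 1.89, 2.39, 3.14, 3.14, 3.14].

## Interface

Orientations are given as a 3x3 rotation matrix whose columns are the frame's x, y, z axes.
In Python, from bench import arm, imaging, workorder gives the robot as it stands.
- The arm moves only by the tool carry_out, never from a script. Its argument "targets" is a list of rows, each a list of 3 entries, a list of its own where there are three numbers: the turn, a rotation vector about the tool's x, y, z in rad, then the shift along the tool's x, y, z in mm, then the closure, from -1 (fully open) to 1 (shut), so that 0 is half open. In form: [[[rx, ry, rz], [x, y, z], hand], ...]. A call has 1 to 10 rows; each row shifts and turns the commanded pose from where the row before left it, along the tool's axes as they then stand; what a row does not reach is not made up. A row lasts 1/8 s, in which the tool goes at most 62.5 mm and 10.7 degrees, less where a joint would pass 70% of its speed; a pose out of reach is approached as far as the arm can. A call with a gripper value outside its range is refused whole. The fingers move at their own pace and stop on an object; "grip_force" is the grip in N (left out, the last holds). Time passes only in rows, so rows that do not move let the fingers close. It gives the time, the measured TCP pose, the force and the opening at its end, in the units of the state.
- arm.observe(): the state, without advancing time (a new reading comes with each control period).
- imaging.grab_frame(name): name is "side" or "top" or "wrist"; returns the picture (480x640x3 uint8, blue, green, red); there is no depth.
- imaging.camera_info(name): a dict with "fovy" (degrees; the focal length in pixels is half the picture's height over the tangent of half this angle, whatever the lens; pixels are square), "cx", "cy" (the principal point, pixels), "extrinsics" (4x4, takes a point from camera to world coordinates). Camera axes: x right, y down, z forward; pixel columns grow to the right and rows downward; lengths in m; the calibration is good to about 2 mm. A picture is of the moment at which its call begins: read the wrist's pose just before it. camera_info takes no time and is no camera call; for the wrist camera it gives the pose at the moment of the call.
- workorder.hand_in(): hands the job in, once; it reports no verdict.
The state is a dict: "time": time; "joints": joint angles; "joint_velocities": joint speeds; "effort": joint torques, N m; "position": TCP position; "tcp_rot": TCP orientation; "force": force on the tool from outside, world axes, zero at the start; "wrist_torque": the same for the moment, N m; "gripper_width": finger opening in m.
Only numpy, scipy, OpenCV 4.12 (cv2) and the standard library are available. Lean on these libraries where they do the work, as an engineer would, in place of code of your own. Each camera call takes 0.05 s, during which the arm holds its last target. There are 200 camera calls.

## Working session

There is one attempt and no reset: what is moved stays moved. The work goes in short steps, Python scripts to look and compute and a tool call to move; the robot and the scene stay as the last step left them, time stands still between calls to the robot, and variables do not carry over. Pictures are saved under pics/ and viewed, about 8 in all and at most 12, crops included, and the job is handed in when it is done.

Besides the shell and the picture viewer there is one more tool, called after "Emit:" as name(argument=value, ...), one argument or row to a line, values as JSON. carry_out: Moves the arm, as the interface text tells. Its arguments: {"type":"object","properties":{"targets":{"type":"array"},"grip_force":{"type":"number"}},"required":["targets"]}

```bash
mkdir -p pics; cat > h.py <<'E'
import sys; sys.path.insert(0,'.')
import numpy as np, cv2
from bench import arm, imaging, workorder
def cam(n):
    c=imaging.camera_info(n); f=240/np.tan(np.radians(c['fovy'])/2); return f,c['cx'],c['cy'],np.array(c['extrinsics'])
def at(c,u,v,z):
    f,cx,cy,E=c; d=E[:3,:3]@np.array([(u-cx)/f,(v-cy)/f,1]); o=E[:3,3]; return o+d*(z-o[2])/d[2]
def px(c,p):
    f,cx,cy,E=c; q=E[:3,:3].T@(np.array(p)-E[:3,3]); return f*q[:2]/q[2]+[cx,cy]
E
python3 - <<'E'
from h import *
np.set_printoptions(precision=4,suppress=True)
for n in('top','side'):
    cv2.imwrite(f'pics/{n}0.png',imaging.grab_frame(n)); print(n,imaging.camera_info(n))
print(arm.observe())
E
```

```text
top {'fovy': 46.75316188897376, 'cx': 315.77363750371796, 'cy': 239.59707152706238, 'extrinsics': array([[ 0.008 , -0.9882,  0.1529,  0.3842],
       [-0.9999, -0.0065,  0.0101, -0.0062],
       [-0.009 , -0.1529, -0.9882,  1.1696],
       [ 0.    ,  0.    ,  0.    ,  1.    ]])}
side {'fovy': 46.248174982589454, 'cx': 314.44661715653683, 'cy': 251.56561522637006, 'extrinsics': array([[ 0.9528, -0.1703,  0.2512,  0.2838],
       [-0.3033, -0.5102,  0.8048, -0.8219],
       [-0.0089, -0.843 , -0.5378,  0.6581],
       [ 0.    ,  0.    ,  0.    ,  1.    ]])}
{'time': 0.1, 'joints': array([-1.3613,  0.3794,  1.7347, -0.    ,  1.0285, -0.0333]), 'joint_velocities': array([-0.0021, -0.0018, -0.0025,  0.0009,  0.0014,  0.0017]), 'effort': array([  0.002 , -76.5036, -43.5291,   0.0653,   0.0399,  -0.    ]), 'position': array([ 0.1682, -0.6791,  0.2134]), 'tcp_rot': array([[ 0.2404, -0.9707, -0.0002],
       [-0.9707, -0.2404,  0.001 ],
       [-0.001 , -0.    , -1.    ]]), 'force': array([ 0.4501, -0.2863,  0.1421]), 'wrist_torque': array([-0.013 ,  0.0279,  0.0167]), 'gripper_width': 0.09107216358557639}
```

View pics/top0.png

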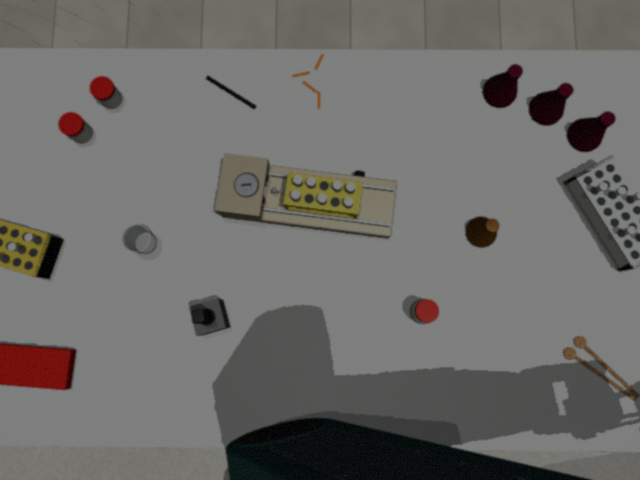

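View pics/side0.png

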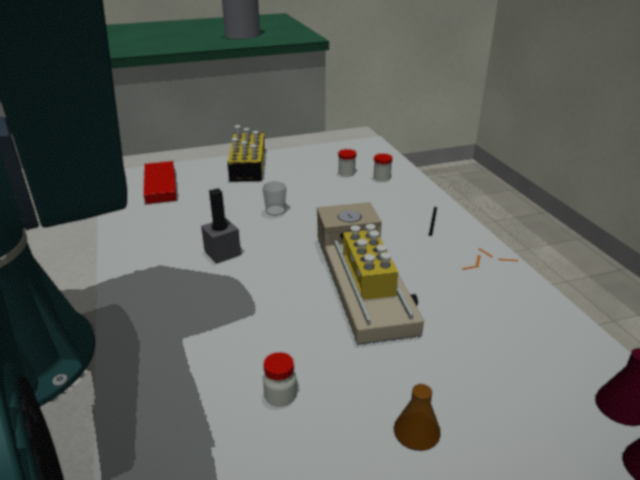

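```bash
python3 - <<'E'
import cv2,numpy as np
t=cv2.imread('pics/top0.png'); s=cv2.imread('pics/side0.png')
R=lambda a,x,y,w,h,k:cv2.resize(a[y:y+h,x:x+w],None,fx=k,fy=k,interpolation=cv2.INTER_CUBIC)
o=np.zeros((600,800,3),np.uint8)
o[:400]=R(t,205,145,200,100,4)
o[400:,:200]=R(t,185,290,50,50,4)
o[400:,200:400]=R(s,196,185,50,50,4); o[400:,400:600]=R(s,196,225,50,50,4)
o[400:,600:800]=R(s,325,195,50,50,4)
cv2.imwrite('pics/c1.png',np.clip(o*1.3,0,255).astype('uint8'))
E
```

```text
(no output)
```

View pics/c1.png

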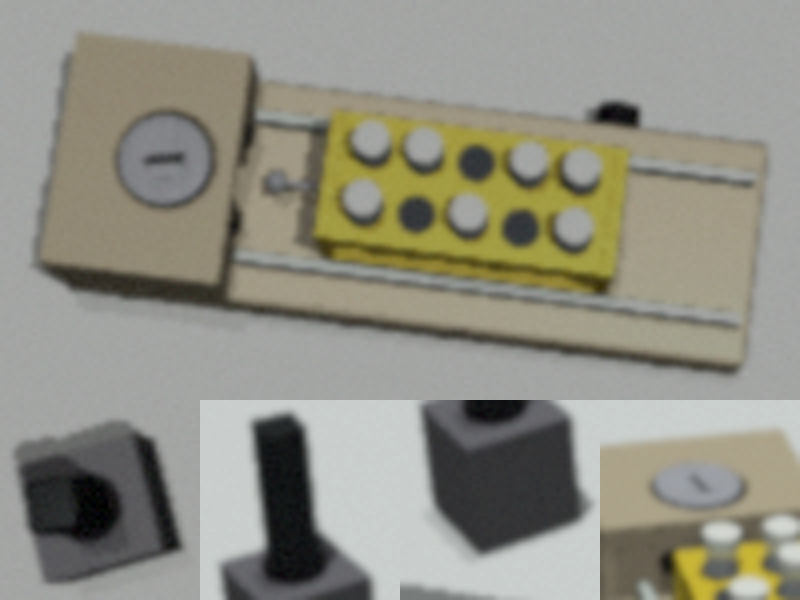

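```bash
python3 - <<'E'
from h import *
np.set_printoptions(precision=4,suppress=True)
c=cam('top')
P=lambda u,v,z,x0=205,y0=145:at(c,x0+(u+.5)/4-.5,y0+(v+.5)/4-.5,z)
H=[P(*p,.084) for p in((78,35),(255,58),(218,290),(40,262))]
print('housing',*H, [np.linalg.norm(H[i]-H[i-1]) for i in range(4)])
L=[P(765,143,.04),P(740,365,.04)];print('end',*L)
a=(H[0]+H[3])/2;b=(L[0]+L[1])/2;d=(a-b)[:2];print('axis',d,np.linalg.norm(d),np.degrees(np.arctan2(d[1],d[0])),'ctr',(a+b)/2)
for e in((H[3],L[1]),(H[0],L[0])):
  w=(e[0]-e[1])[:2];print(np.degrees(np.arctan2(w[1],w[0])),np.linalg.norm(w))
K=[P(*p,.095) for p in((335,108),(630,150),(610,280),(318,240))]
print('rack',*K,[np.linalg.norm(K[i]-K[i-1]) for i in range(4)],'front',(K[0]+K[3])/2,'back',(K[1]+K[2])/2)
print('cam',P(165,158,.086),'slot',P(145,160,.086),P(186,155,.086))
S=[P(u,v,.066,185,290) for u,v in((20,65),(128,32),(160,155),(50,182))];print('stand',*S,np.mean(S,0))
s=cam('side')
Q=lambda u,v,z,x0=196,y0=185:at(s,x0+(u+.5)/4-.5,y0+(v+.5)/4-.5,z)
# handle top z = .066-.06+.106+.04 = .152
print('handle top top',P(52,102,.152,185,290),'side',Q(78,20,.152))
print('cam side',Q(100,84,.086,325,195),'slot',Q(90,76,.086,325,195),Q(109,94,.086,325,195))
E
```

```text
housing [0.728  0.1924 0.084 ] [0.7164 0.1022 0.084 ] [0.5967 0.1182 0.084 ] [0.6104 0.2075 0.084 ] [np.float64(0.11861907128396759), np.float64(0.09091571393999504), np.float64(0.12078407267531537), np.float64(0.0903843927855668)]
end [ 0.6853 -0.1611  0.04  ] [ 0.5677 -0.1466  0.04  ]
axis [0.0427 0.3538] 0.3563694017229055 83.11637913212577 ctr [0.6479 0.023  0.062 ]
83.12473524383539 0.3566659367503327
83.1080091027701 0.3560728742880058
rack [0.6874 0.0606 0.095 ] [ 0.6667 -0.0865  0.095 ] [ 0.6008 -0.0763  0.095 ] [0.62  0.068 0.095] [np.float64(0.0677955296226967), np.float64(0.14853536979549123), np.float64(0.06670692731680647), np.float64(0.14556801331619293)] front [0.6537 0.0643 0.095 ] back [ 0.6337 -0.0814  0.095 ]
cam [0.6636 0.1462 0.086 ] slot [0.6625 0.1562 0.086 ] [0.6652 0.1356 0.086 ]
stand [0.4206 0.2537 0.066 ] [0.4372 0.2007 0.066 ] [0.3772 0.1828 0.066 ] [0.3636 0.2365 0.066 ] [0.3996 0.2184 0.066 ]
handle top top [0.4011 0.2181 0.152 ] side [0.3998 0.2222 0.152 ]
cam side [0.6637 0.1446 0.086 ] slot [0.6618 0.1544 0.086 ] [0.6644 0.133  0.086 ]
```

```bash
cat >> h.py <<'E'
def mv(p,yaw=None,p0=None,R0=None):
    "turn first (about tool z), then shift in the turned tool axes, mm"
    s=arm.observe(); R=s['tcp_rot'] if R0 is None else R0; p0=s['position'] if p0 is None else p0
    y0=np.arctan2(R[1,0],R[0,0]); dz=0
    if yaw is not None: dz=-(np.radians(yaw)-y0); dz=(dz+np.pi)%(2*np.pi)-np.pi; y0=y0-dz
    D=np.column_stack([[np.cos(y0),np.sin(y0),0],[np.sin(y0),-np.cos(y0),0],[0,0,-1]])
    v=D.T@(np.array(p)-p0)*1000
    print('t',round(s['time'],2),'turn',round(dz,4),'rows',round(abs(dz)/.186,1),'shift',v.round(1),'rows',round(np.linalg.norm(v)/62.5,1)); return np.array(p),D
E
python3 - <<'E'
from h import *
p,D=mv([.6285,-.124,.2],-96.9)
p,D=mv([.6285,-.124,.062],None,p,D)
E
```

```text
t 0.1 turn 0.3632 rows 2.0 shift [-606.4 -390.3   13.4] rows 11.5
t 0.1 turn 0 rows 0.0 shift [  0.   0. 138.] rows 2.2
```

Emit:
carry_out(
  targets=[
    [[0,0,0.1816],[0,0,0],1],
    [[0,0,0.1816],[0,0,0],1],
    [[0,0,0],[-43.3,-27.9,1],1],
    [[0,0,0],[-43.3,-27.9,1],1],
    [[0,0,0],[-43.3,-27.9,1],1],
    [[0,0,0],[-43.3,-27.9,1],1],
    [[0,0,0],[-43.3,-27.9,1],1],
    [[0,0,0],[-43.3,-27.9,1],1],
    [[0,0,0],[-43.3,-27.9,1],1],
    [[0,0,0],[-43.3,-27.9,1],1],
  ],
  grip_force=20,
)

```text
time: 1.35
position: [0.4322, -0.3609, 0.2058]
tcp_rot: [[-0.12, -0.993, -0.0], [-0.993, 0.12, 0.0], [-0.0, 0.0, -1.0]]
force: [0.0, -1.1, 0.2]
gripper_width: 0.0008
```

Emit:
carry_out(
  targets=[
    [[0,0,0],[-43.3,-27.9,1],1],
    [[0,0,0],[-43.3,-27.9,1],1],
    [[0,0,0],[-43.3,-27.9,1],1],
    [[0,0,0],[-43.3,-27.9,1],1],
    [[0,0,0],[-43.3,-27.9,1],1],
    [[0,0,0],[-43.3,-27.9,1],1],
    [[0,0,0],[0,0,0],1],
  ],
)

```text
time: 2.22
position: [0.6303, -0.1222, 0.1995]
tcp_rot: [[-0.117, -0.993, -0.0], [-0.993, 0.117, 0.0], [-0.0, 0.0, -1.0]]
force: [-0.6, -0.6, -0.4]
gripper_width: 0.0007
```

```bash
python3 - <<'E'
from h import *
s=arm.observe();print(s)
p,D=mv([.6285,-.124,.062],-96.9)
cv2.imwrite('pics/w1.png',imaging.grab_frame('wrist'))
E
```

```text
{'time': 2.225, 'joints': array([-2.27919102e-01,  3.06865507e-01,  1.86338356e+00,  2.85554539e-04,
        9.71471158e-01,  1.46013790e+00]), 'joint_velocities': array([-0.05087083, -0.02024465,  0.0336706 , -0.0099967 , -0.00016409,
       -0.03520038]), 'effort': array([  3.50387424, -67.68678188, -43.42617273,   0.23898161,
        -0.12000517,   0.63558402]), 'position': array([ 0.63028268, -0.1222101 ,  0.19951099]), 'tcp_rot': array([[-1.17152128e-01, -9.93113978e-01, -7.09734941e-05],
       [-9.93113950e-01,  1.17152106e-01,  2.58508991e-04],
       [-2.48414198e-04,  1.00769645e-04, -9.99999964e-01]]), 'force': array([-0.62633494, -0.60731097, -0.42930811]), 'wrist_torque': array([0.00353417, 0.05036081, 0.01043669]), 'gripper_width': 0.0006790570672977443}
t 2.23 turn 0.003 rows 0.0 shift [  2.    1.6 137.5] rows 2.2
```

Emit:
carry_out(
  targets=[
    [[0,0,0],[0,1,46],1],
    [[0,0,0],[0,0.5,46],1],
    [[0,0,0],[0,0,46],1],
    [[0,0,0],[0,0,0],1],
    [[0,0,0],[-5,0,0],1],
    [[0,0,0],[-5,0,0],1],
    [[0,0,0],[-4,0,0],1],
    [[0,0,0],[-3,0,0],1],
    [[0,0,0],[-3,0,0],1],
    [[0,0,0],[-3,0,0],1],
  ],
)

```text
time: 3.52
position: [0.6302, -0.1014, 0.0619]
tcp_rot: [[-0.12, -0.993, 0.0], [-0.993, 0.12, 0.0], [-0.0, -0.0, -1.0]]
force: [-0.0, -0.0, 0.3]
gripper_width: 0.0006
```

Emit:
carry_out(
  targets=[
    [[0,0,0],[-3,0,0],1],
    [[0,0,0],[-3,0,0],1],
    [[0,0,0],[-3,0,0],1],
    [[0,0,0],[-3,0,0],1],
    [[0,0,0],[-3,0,0],1],
    [[0,0,0],[-3,0,0],1],
  ],
)

```text
time: 4.28
position: [0.6323, -0.0835, 0.0619]
tcp_rot: [[-0.12, -0.993, -0.0], [-0.993, 0.12, -0.0], [0.0, 0.0, -1.0]]
force: [-0.1, -1.3, -0.5]
gripper_width: 0.0003
```

```bash
python3 - <<'E'
from h import *
print(arm.observe()['position'])
w=imaging.grab_frame('wrist'); t=imaging.grab_frame('top')
o=np.zeros((400,800,3),np.uint8); o[:300,:400]=cv2.resize(w,(400,300)); o[:400,400:]=cv2.resize(t[145:245,205:305],(400,400),interpolation=2)
cv2.imwrite('pics/c2.png',np.clip(o*1.3,0,255).astype('uint8'))
E
```

```text
[ 0.63232194 -0.08351831  0.06192719]
```

View pics/c2.png

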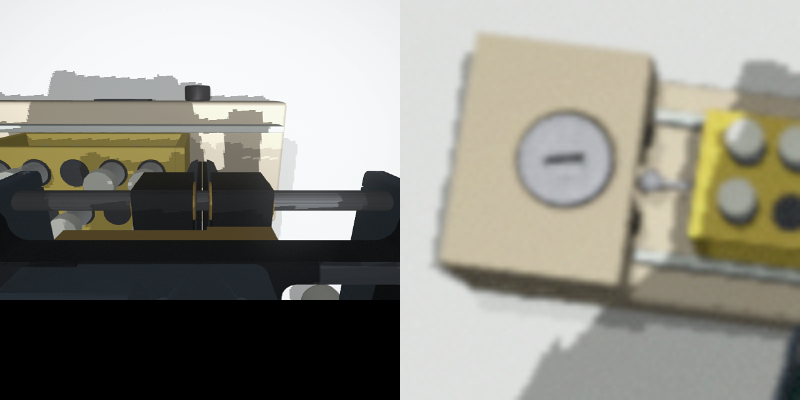

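Emit:
carry_out(
  targets=[
    [[0,0,0],[-3,0,0],1],
    [[0,0,0],[-3,0,0],1],
    [[0,0,0],[-3,0,0],1],
    [[0,0,0],[-3,0,0],1],
    [[0,0,0],[-3,0,0],1],
    [[0,0,0],[-3,0,0],1],
    [[0,0,0],[-3,0,0],1],
    [[0,0,0],[-2,0,0],1],
    [[0,0,0],[0,0,0],1],
  ],
)

```text
time: 5.5
position: [0.6351, -0.0607, 0.0619]
tcp_rot: [[-0.12, -0.993, 0.0], [-0.993, 0.12, 0.0], [-0.0, -0.0, -1.0]]
force: [-0.5, 0.0, 0.2]
gripper_width: 0.0004
```

Emit:
carry_out(
  targets=[
    [[0,0,0],[-1,0,0],1],
    [[0,0,0],[-1,0,0],1],
  ],
)

```text
time: 5.75
position: [0.6353, -0.0589, 0.0619]
tcp_rot: [[-0.12, -0.993, -0.0], [-0.993, 0.12, -0.0], [0.0, 0.0, -1.0]]
force: [0.7, -1.5, -0.8]
gripper_width: 0.0006
```

Emit:
carry_out(
  targets=[
    [[0,0,0],[-1,0,0],1],
    [[0,0,0],[-0.5,0,0],1],
  ],
)

```text
time: 6.0
position: [0.6355, -0.0574, 0.0619]
tcp_rot: [[-0.12, -0.993, 0.0], [-0.993, 0.12, -0.0], [0.0, -0.0, -1.0]]
force: [-1.0, -1.1, -0.2]
gripper_width: 0.0002
```

Emit:
carry_out(
  targets=[
    [[0,0,0],[-0.8,0,0],1],
    [[0,0,0],[-0.8,0,0],1],
  ],
)

```text
time: 6.25
position: [0.6357, -0.0558, 0.0619]
tcp_rot: [[-0.12, -0.993, -0.0], [-0.993, 0.12, 0.0], [0.0, 0.0, -1.0]]
force: [-0.3, -1.3, 0.2]
gripper_width: 0.0001
```

Emit:
carry_out(
  targets=[
    [[0,0,0],[-0.7,0,0],1],
    [[0,0,0],[-0.3,0,0],1],
  ],
)

```text
time: 6.5
position: [0.6358, -0.0548, 0.0619]
tcp_rot: [[-0.12, -0.993, -0.0], [-0.993, 0.12, -0.0], [0.0, 0.0, -1.0]]
force: [-1.1, -3.9, -0.4]
gripper_width: 0.0005
```

```bash
python3 - <<'E'
from h import *
for i in range(3):
  t=imaging.grab_frame('top');s=arm.observe();print(s['position'],s['force'])
s=imaging.grab_frame('side')
o=np.hstack([cv2.resize(t[165:215,235:285],(400,400),interpolation=2),cv2.resize(s[200:270,315:385],(400,400),interpolation=2)])
cv2.imwrite('pics/c3.png',np.clip(o*1.3,0,255).astype('uint8'))
E
```

```text
[ 0.63578277 -0.05484387  0.06192601] [-0.93444936 -1.44596019 -0.16735377]
[ 0.63580036 -0.05483729  0.06194988] [-0.30109112 -0.9595478  -0.25932937]
[ 0.63576979 -0.05485845  0.06192146] [ 0.56457951 -2.61311001  0.35337777]
```

View pics/c3.png

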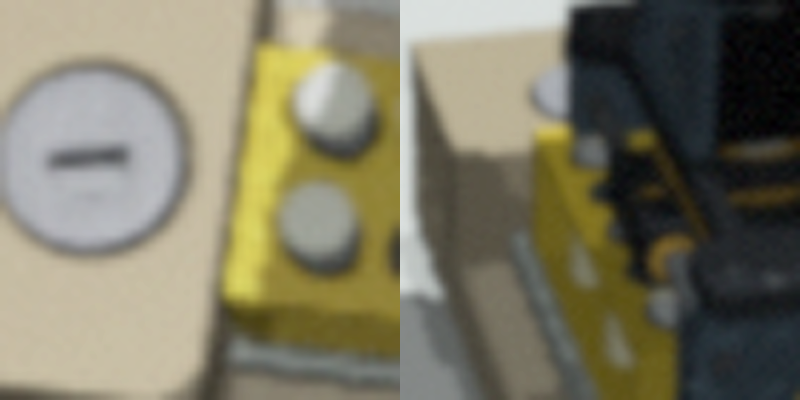

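Emit:
carry_out(
  targets=[
    [[0,0,0],[-0.7,0,0],1],
    [[0,0,0],[-0.3,0,0],1],
  ],
)

```text
time: 6.95
position: [0.6359, -0.054, 0.0619]
tcp_rot: [[-0.12, -0.993, -0.0], [-0.993, 0.12, -0.0], [0.0, 0.0, -1.0]]
force: [-0.6, -4.2, 0.7]
gripper_width: 0.0003
```

Emit:
carry_out(
  targets=[
    [[0,0,0],[-0.7,0,0],1],
    [[0,0,0],[-0.3,0,0],1],
  ],
)

```text
time: 7.2
position: [0.636, -0.053, 0.0619]
tcp_rot: [[-0.12, -0.993, 0.0], [-0.993, 0.12, -0.0], [0.0, -0.0, -1.0]]
force: [-0.8, -5.6, -0.0]
gripper_width: 0.0007
```

```bash
python3 - <<'E'
from h import *
c=cam('top')
for u,v in((258,45),(225,300)): print(at(c,235+(u+.5)/8-.5,165+(v+.5)/8-.5,.095))
F=[]
for i in range(4):
  imaging.grab_frame('top');s=arm.observe();F.append(s['force'])
print(s['position'],np.mean(F,0))
E
```

```text
[0.69015353 0.10377053 0.095     ]
[0.6249624  0.11054899 0.095     ]
[ 0.63603833 -0.05296572  0.06196788] [-0.8478317  -5.09195506  0.24053682]
```

Emit:
carry_out(
  targets=[
    [[0,0,0],[1,0,0],1],
    [[0,0,0],[1,0,0],1],
    [[0,0,0],[1,0,0],1],
    [[0,0,0],[2,0,0],1],
    [[0,0,0],[15,0,0],1],
    [[0,0,0],[15,0,0],-0.3],
    [[0,0,0],[0,0,-50],-0.3],
    [[0,0,0],[0,0,-60],-0.3],
    [[0,0,0],[0,0,-60],-0.3],
    [[0,0,0],[0,0,-10],-0.3],
  ],
)

```text
time: 8.65
position: [0.6337, -0.0889, 0.2467]
tcp_rot: [[-0.121, -0.993, 0.007], [-0.993, 0.121, -0.001], [0.0, -0.007, -1.0]]
force: [-0.7, -0.4, -0.4]
gripper_width: 0.0476
```

```bash
python3 - <<'E'
from h import *
np.set_printoptions(precision=4,suppress=True)
t=imaging.grab_frame('top'); cv2.imwrite('pics/t4.png',t)
s=arm.observe();c=cam('wrist');R=s['tcp_rot'];E=c[3]
print(s['position'],s['joints'],'cam in tool',R.T@(E[:3,3]-s['position']),R.T@E[:3,:3],c[:3])
T=R.T@(E[:3,3]-s['position']); Q=R.T@E[:3,:3]
for yaw in(-96.9,-76,-60,-120,-30,-16,83):
  for pos in([.42,.2,.25],[.42,.2,.28]):
    y=np.radians(yaw);D=np.column_stack([[np.cos(y),np.sin(y),0],[np.sin(y),-np.cos(y),0],[0,0,-1]])
    E2=np.eye(4);E2[:3,:3]=D@Q;E2[:3,3]=np.array(pos)+D@T
    print(yaw,pos,px((*c[:3],E2),[.4,.22,.152]),px((*c[:3],E2),[.4,.22,.066]))
mv([.43,.2,.25],-96.9)
E
```

```text
[ 0.633  -0.0887  0.2454] [-0.1757  0.2481  1.8464 -0.      1.0423  1.5162] cam in tool [-0.0014 -0.0719 -0.1706] [[ 1.      0.001  -0.0001]
 [-0.0009  0.967   0.2547]
 [ 0.0003 -0.2547  0.967 ]] (np.float64(344.92168134113774), 323.3486153631372, 238.42752750965747)
-96.9 [0.42, 0.2, 0.25] [303.8142 265.9294] [308.2672 239.1069]
-96.9 [0.42, 0.2, 0.28] [305.6365 254.9527] [309.3804 232.401 ]
-76 [0.42, 0.2, 0.25] [295.374  257.0099] [301.7741 232.0759]
-76 [0.42, 0.2, 0.28] [297.9956 246.7966] [303.371  225.8545]
-60 [0.42, 0.2, 0.25] [291.4079 248.4946] [298.7488 225.3841]
-60 [0.42, 0.2, 0.28] [294.4175 239.0198] [300.5771 219.6285]
-120 [0.42, 0.2, 0.25] [316.1568 271.7409] [317.8065 243.6997]
-120 [0.42, 0.2, 0.28] [316.8315 260.2724] [318.2195 236.6802]
-30 [0.42, 0.2, 0.25] [290.9936 230.9515] [298.5066 211.6607]
-30 [0.42, 0.2, 0.28] [294.0794 223.0283] [300.3705 206.8749]
-16 [0.42, 0.2, 0.25] [294.053  223.1463] [300.889  205.5821]
-16 [0.42, 0.2, 0.28] [296.863  215.9264] [302.5821 201.232 ]
83 [0.42, 0.2, 0.25] [347.1984 212.5752] [341.6466 197.3754]
83 [0.42, 0.2, 0.28] [344.9138 206.3204] [340.2749 193.6196]
t 8.7 turn -0.0006 rows 0.0 shift [-262.2  236.3   -4.6] rows 5.6
```

Emit:
carry_out(
  targets=[
    [[0,0,-0.185],[0,0,0],-0.3],
    [[0,0,-0.185],[0,0,0],-0.3],
    [[0,0,-0.185],[0,0,0],-0.3],
    [[0,0,-0.185],[0,0,0],-0.3],
    [[0,0,-0.185],[0,0,0],-0.3],
    [[0,0,-0.185],[0,0,0],-0.3],
    [[0,0,-0.185],[0,0,0],-0.3],
    [[0,0,-0.185],[0,0,0],-0.3],
    [[0,0,-0.185],[0,0,0],-0.3],
  ],
)

```text
time: 9.82
position: [0.6309, -0.0881, 0.2399]
tcp_rot: [[1.0, -0.021, -0.003], [-0.021, -1.0, 0.0], [-0.003, -0.0, -1.0]]
force: [0.5, 0.6, -0.1]
gripper_width: 0.0593
```

```bash
python3 - <<'E'
from h import *
mv([.42,.17,.26])
E
```

```text
t 9.82 turn 0 rows 0.0 shift [-216.2 -253.7  -20.1] rows 5.3
```

Emit:
carry_out(
  targets=[
    [[0,0,0],[-36,-42.3,-3.3],-0.3],
    [[0,0,0],[-36,-42.3,-3.3],-0.3],
    [[0,0,0],[-36,-42.3,-3.3],-0.3],
    [[0,0,0],[-36,-42.3,-3.3],-0.3],
    [[0,0,0],[-36,-42.3,-3.3],-0.3],
    [[0,0,0],[-36,-42.3,-3.3],-0.3],
    [[0,0,0],[0,0,0],-0.3],
    [[0,0,0],[0,0,0],-0.3],
  ],
)

```text
time: 10.82
position: [0.4225, 0.1713, 0.2608]
tcp_rot: [[1.0, -0.026, -0.001], [-0.026, -1.0, -0.001], [-0.001, 0.001, -1.0]]
force: [0.6, -0.8, 0.5]
gripper_width: 0.0592
```

```bash
python3 - <<'E'
from h import *
np.set_printoptions(precision=4,suppress=True)
s=arm.observe();c=cam('wrist');w=imaging.grab_frame('wrist');cv2.imwrite('pics/w5.png',w)
print(s['position'],s['tcp_rot'],s['joints']);print(repr(c))
np.save('w5.npy',c[3])
cv2.imwrite('pics/w5b.png',np.clip(w[0:400,150:550].astype(float)*1.8,0,255).astype('uint8').repeat(1,0))
u=px(c,[.4,.22,.152]);print(u)
o=cv2.resize(w[max(0,int(u[1])-100):int(u[1])+100,int(u[0])-130:int(u[0])+130],None,fx=3,fy=3,interpolation=2);print(max(0,int(u[1])-100),int(u[0])-130)
cv2.imwrite('pics/w5c.png',np.clip(o*2.,0,255).astype('uint8'))
E
```

```text
[0.4225 0.1713 0.2608] [[ 0.9997 -0.0257 -0.0011]
 [-0.0257 -0.9997 -0.0005]
 [-0.0011  0.0006 -1.    ]] [ 0.3343 -0.0854  2.1788 -0.0002  1.0495  0.3601]
(np.float64(344.92168134113774), 323.3486153631372, 238.42752750965747, array([[ 0.9997, -0.0235, -0.0086,  0.4253],
       [-0.0249, -0.967 , -0.2535,  0.244 ],
       [-0.0023,  0.2536, -0.9673,  0.4314],
       [ 0.    ,  0.    ,  0.    ,  1.    ]]))
[293.3915 179.6921]
79 163
```

View pics/w5c.png

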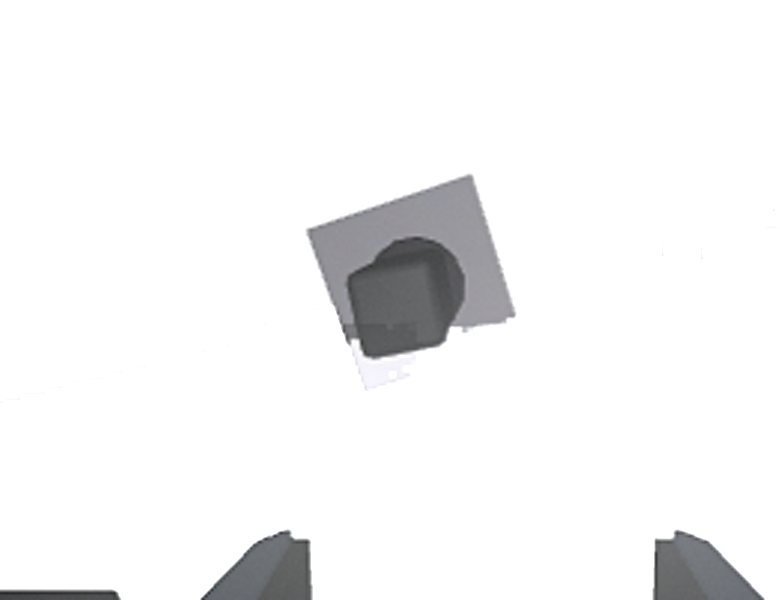

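```bash
python3 - <<'E'
from h import *
np.set_printoptions(precision=4,suppress=True)
c=(344.92168134113774,323.3486153631372,238.42752750965747,np.load('w5.npy'))
W=lambda u,v,z:at(c,163+(u+1)/3-.33,79+(v+1)/3-.33,z)
a,b=W(367,358,.152),W(443,344,.152);d=b-a;print('bottom edge',np.degrees(np.arctan2(d[1],d[0])))
a,b=W(348,280,.152),W(364,352,.152);d=b-a;print('left',np.degrees(np.arctan2(d[1],d[0]))+90)
print('ctr',W(397,307,.152))
A,B,C=W(308,230,.066),W(471,175,.066),W(515,318,.066)
print('stand',A,B,C,np.linalg.norm(A-B),np.linalg.norm(C-B),'ctr',(A+C)/2)
print('collar right/top',W(464,285,.068),W(417,237,.068))
E
```

```text
bottom edge 9.008972713667367
left 9.510872140129706
ctr [0.4015 0.2187 0.152 ]
stand [0.3648 0.2378 0.066 ] [0.4213 0.2546 0.066 ] [0.4354 0.206  0.066 ] 0.05891789687313548 0.050540659159952324 ctr [0.4001 0.2219 0.066 ]
collar right/top [0.4179 0.218  0.068 ] [0.4023 0.2346 0.068 ]
```

```bash
python3 - <<'E'
from h import *
p,D=mv([.401,.218,.20],9.3)
mv([.401,.218,.093],9.3,p,D)
E
```

```text
t 10.88 turn -0.1891 rows 1.0 shift [-13.9 -49.9  61. ] rows 1.3
t 10.88 turn 0.0 rows 0.0 shift [  0.   0. 107.] rows 1.7
```

Emit:
carry_out(
  targets=[
    [[0,0,-0.095],[0,0,0],-0.3],
    [[0,0,-0.094],[0,0,0],-0.3],
    [[0,0,0],[-6.9,-25,30.5],-0.3],
    [[0,0,0],[-7,-24.9,30.5],-0.3],
    [[0,0,0],[0,0,0],-0.3],
    [[0,0,0],[0,0,0],-0.3],
  ],
)

```text
time: 11.62
position: [0.4016, 0.2181, 0.2011]
tcp_rot: [[0.987, 0.161, -0.0], [0.161, -0.987, -0.0], [-0.0, 0.0, -1.0]]
force: [0.5, 0.2, 0.0]
gripper_width: 0.0592
```

```bash
python3 - <<'E'
from h import *
mv([.401,.218,.093],9.3)
E
```

```text
t 11.62 turn -0.0003 rows 0.0 shift [ -0.6  -0.  108.1] rows 1.7
```

Emit:
carry_out(
  targets=[
    [[0,0,0],[-0.5,0,36],-0.3],
    [[0,0,0],[0,0,36],-0.3],
    [[0,0,0],[0,0,36],-0.3],
    [[0,0,0],[0,0,0],-0.3],
    [[0,0,0],[0,0,0],0.3],
    [[0,0,0],[0,0,0],1],
    [[0,0,0],[0,0,0],1],
    [[0,0,0],[0,0,0],1],
    [[0,0,0],[0,0,0],1],
    [[0,0,0],[0,0,0],1],
  ],
  grip_force=40,
)

```text
time: 12.88
position: [0.4005, 0.2189, 0.0933]
tcp_rot: [[0.987, 0.162, 0.0], [0.162, -0.987, 0.0], [0.0, -0.0, -1.0]]
force: [-2.3, -1.4, 8.9]
gripper_width: 0.0238
```

Emit:
carry_out(
  targets=[
    [[0,0,0],[0,0,-10],1],
    [[0,0,0],[0,0,-20],1],
    [[0,0,0],[0,0,-30],1],
    [[0,0,0],[0,0,-30],1],
    [[0,0,0],[0,0,-30],1],
    [[0,0,0],[0,0,0],1],
    [[0,0,0],[0,0,0],1],
  ],
)

```text
time: 13.75
position: [0.3998, 0.2185, 0.2122]
tcp_rot: [[0.987, 0.162, -0.0], [0.162, -0.987, -0.0], [-0.001, 0.0, -1.0]]
force: [0.0, 0.8, -1.8]
gripper_width: 0.0235
```

```bash
python3 - <<'E'
from h import *
np.set_printoptions(precision=4,suppress=True)
s=arm.observe();print(s['position'],s['tcp_rot'][:2,0],s['force'],s['gripper_width'],s['joints'])
c=cam('side');t=imaging.grab_frame('side')
p=s['position'];u=px(c,p-[0,0,.087]);print(u, px(c,p))
x0,y0=int(u[0])-40,int(u[1])-60
o=cv2.resize(t[y0:y0+80,x0:x0+80],(600,600),interpolation=2);print(x0,y0)
cv2.imwrite('pics/s6.png',np.clip(o*1.4,0,255).astype('uint8'))
E
```

```text
[0.3998 0.2185 0.2122] [0.9868 0.1621] [ 0.0018  0.7802 -1.7715] 0.023454121031282825 [ 0.449  -0.0173  2.2152  0.      0.9443  0.2862]
[216.799  202.1605] [212.2758 162.8099]
176 142
```

View pics/s6.png

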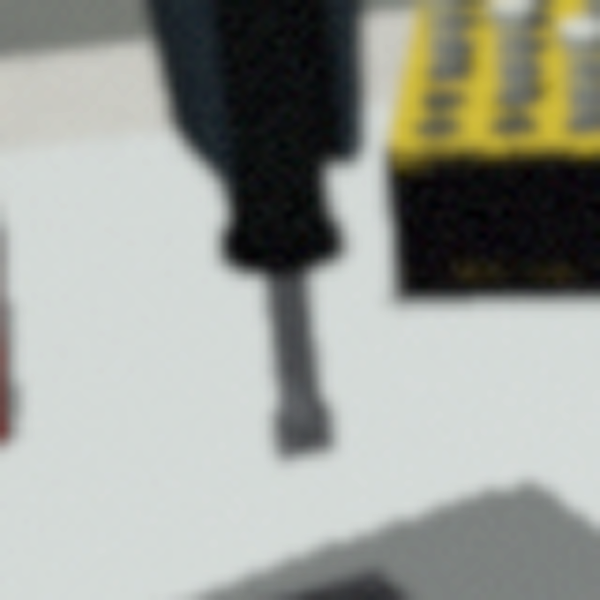

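Emit:
carry_out(
  targets=[
    [[0,0,-0.171],[0,0,0],1],
    [[0,0,-0.171],[0,0,0],1],
    [[0,0,-0.171],[0,0,0],1],
    [[0,0,-0.171],[0,0,0],1],
    [[0,0,-0.171],[0,0,0],1],
    [[0,0,-0.171],[0,0,0],1],
    [[0,0,-0.171],[0,0,0],1],
    [[0,0,-0.171],[0,0,0],1],
    [[0,0,-0.171],[0,0,0],1],
  ],
)

```text
time: 14.92
position: [0.3996, 0.2184, 0.2115]
tcp_rot: [[-0.136, 0.991, -0.002], [0.991, 0.136, -0.001], [-0.001, -0.002, -1.0]]
force: [-0.4, 0.4, -1.1]
gripper_width: 0.0238
```

```bash
python3 - <<'E'
from h import *
print(arm.observe()['joints'])
mv([.712,.152,.21])
c=cam('top');g=cv2.cvtColor(cv2.imread('pics/t4.png'),6)
u0=px(c,[.6637,.146,.086]);k=8
x0,y0=int(u0[0])-10,int(u0[1])-10
b=cv2.resize(g[y0:y0+20,x0:x0+20],None,fx=k,fy=k,interpolation=2)
m=(b<b[40:120,40:120].max()*.65).astype('uint8');n,l,st,ce=cv2.connectedComponentsWithStats(m)
for i in range(1,n):
  if st[i,4]<100: continue
  ys,xs=np.nonzero(l==i);P=np.array([at(c,x0+(x+.5)/k-.5,y0+(y+.5)/k-.5,.086)[:2] for x,y in zip(xs,ys)])
  w,V=np.linalg.eigh(np.cov(P.T));v=V[:,1];print(st[i],P.mean(0),np.degrees(np.arctan2(v[1],v[0]))%180,np.sqrt(12*w))
E
```

```text
[ 4.48959185e-01 -1.58449406e-02  2.21517692e+00  2.99026394e-05
  9.44510026e-01 -1.25847122e+00]
t 14.93 turn 0 rows 0.0 shift [-108.3  300.4    1.5] rows 5.1
[ 52  77  73  18 936] [0.66338188 0.14645684] 95.55590079588761 [0.00342894 0.01751679]
```

Emit:
carry_out(
  targets=[
    [[0,0,0],[-18,50,0],1],
    [[0,0,0],[-18,50,0],1],
    [[0,0,0],[-18,50,0],1],
    [[0,0,0],[-18,50,0],1],
    [[0,0,0],[-18,50,0],1],
    [[0,0,0],[-18,50,0],1],
    [[0,0,0],[0,0,0],1],
    [[0,0,0],[0,0,0],1],
  ],
)

```text
time: 15.92
position: [0.7107, 0.1507, 0.2109]
tcp_rot: [[-0.13, 0.991, -0.003], [0.991, 0.13, -0.0], [-0.0, -0.003, -1.0]]
force: [-0.5, 0.9, -1.1]
gripper_width: 0.0238
```

```bash
python3 - <<'E'
from h import *
np.set_printoptions(precision=4,suppress=True)
s=arm.observe();c=cam('wrist');w=imaging.grab_frame('wrist');np.save('w7.npy',c[3]);print(s['position'],s['tcp_rot'][:,0])
u=px(c,[.6635,.146,.086]);print(u,px(c,s['position']-[0,0,.087]))
x0,y0=int(u[0])-100,max(0,int(u[1])-75)
o=cv2.resize(w[y0:y0+150,x0:x0+200],(800,600),interpolation=2);print(x0,y0)
cv2.imwrite('pics/w7.png',w);cv2.imwrite('pics/w7c.png',np.clip(o*1.3,0,255).astype('uint8'))
E
```

```text
[0.7107 0.1507 0.2109] [-0.1305  0.9914 -0.0001]
[323.4754 176.865 ] [321.5503 242.6069]
223 101
```

View pics/w7c.png

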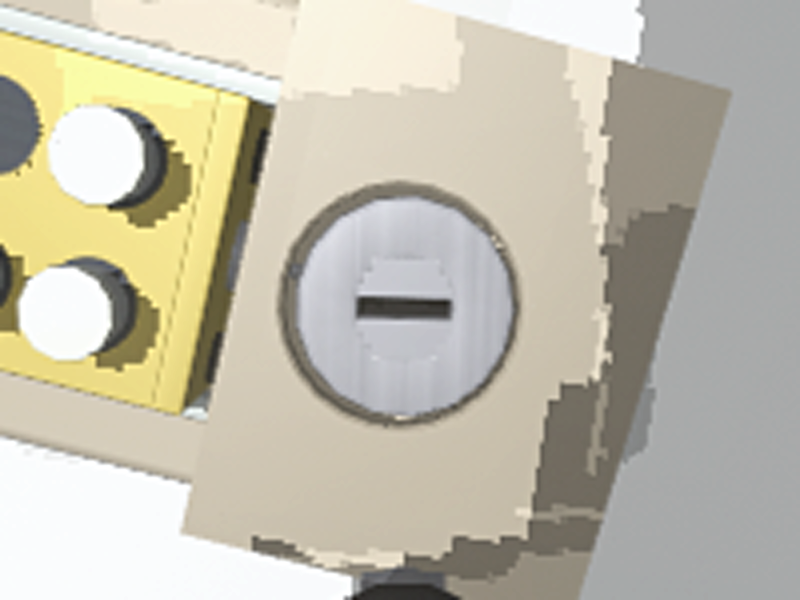

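```bash
python3 - <<'E'
from h import *
np.set_printoptions(precision=4,suppress=True)
c=(*cam('wrist')[:3],np.load('w7.npy'))
W=lambda u,v:at(c,223+(u+.5)/4-.5,101+(v+.5)/4-.5,.086)
a,b=W(356,307.5),W(451,308.5);d=b-a;print((a+b)/2,np.linalg.norm(d),np.degrees(np.arctan2(d[1],d[0])))
e=[W(*q) for q in((298,308),(516,308),(404,197),(404,416))];print('disc',np.mean(e,0),np.linalg.norm(e[0]-e[1]),np.linalg.norm(e[2]-e[3]))
w=cv2.imread('pics/w7.png',0);k=4
b_=cv2.resize(w[165:190,305:345],None,fx=k,fy=k,interpolation=2);m=(b_<90).astype('uint8')
n,l,st,ce=cv2.connectedComponentsWithStats(m)
for i in range(1,n):
  if st[i,4]<200: continue
  ys,xs=np.nonzero(l==i);P=np.array([at(c,305+(x+.5)/k-.5,165+(y+.5)/k-.5,.086)[:2] for x,y in zip(xs,ys)])
  q,V=np.linalg.eigh(np.cov(P.T));v=V[:,1];print(st[i],P.mean(0),np.degrees(np.arctan2(v[1],v[0]))%180,np.sqrt(12*q))
E
```

```text
[0.6641 0.1461 0.086 ] 0.02011855335979355 96.95067021973436
disc [0.6641 0.1465 0.086 ] 0.046164347375408976 0.045803681089218645
[  28   41   96   22 1851] [0.6641 0.1459] 96.19475996200572 [0.0041 0.0198]
```

```bash
python3 - <<'E'
from h import *
p,D=mv([.6638,.146,.18],96.7)
E
```

```text
t 15.97 turn 0.0143 rows 0.1 shift [  0.6 -46.9  31.5] rows 0.9
```

Emit:
carry_out(
  targets=[
    [[0,0,0.014],[0,0,0],1],
    [[0,0,0],[0.3,-23.5,0],1],
    [[0,0,0],[0.3,-23.4,10],1],
    [[0,0,0],[0,0,15],1],
    [[0,0,0],[0,0,6],1],
    [[0,0,0],[0,0,0],1],
    [[0,0,0],[0,0,0],1],
  ],
)

```text
time: 16.85
position: [0.6657, 0.146, 0.1821]
tcp_rot: [[-0.117, 0.993, 0.0], [0.993, 0.117, 0.0], [0.0, 0.0, -1.0]]
force: [-0.1, -0.7, -1.1]
gripper_width: 0.0238
```

```bash
python3 - <<'E'
from h import *
np.set_printoptions(precision=4,suppress=True)
mv([.6638,.146,.18],96.7)
s=arm.observe();p=s['position'];print(p,s['force'],s['joints'])
o=[]
for n in('side','wrist'):
  c=cam(n);t=imaging.grab_frame(n);u=px(c,p-[0,0,.087]);print(n,u,px(c,[.6638,.146,.086]))
  h=30 if n=='side' else 50
  x0,y0=int(u[0])-h,int(u[1])-h;print(x0,y0);o.append(cv2.resize(t[y0:y0+2*h,x0:x0+2*h],(400,400),interpolation=2))
cv2.imwrite('pics/c8.png',np.clip(np.hstack(o)*1.4,0,255).astype('uint8'))
E
```

```text
t 16.85 turn -0.0 rows 0.0 shift [ 0.2 -1.9  2.1] rows 0.0
[0.6657 0.146  0.1821] [-0.0591 -0.6813 -1.1382] [ 0.1817  0.3867  1.7888  0.      0.9655 -1.506 ]
side [350.3604 211.3665] [349.4114 215.3067]
320 181
wrist [321.5475 242.3101] [321.8285 237.0346]
271 192
```

View pics/c8.png

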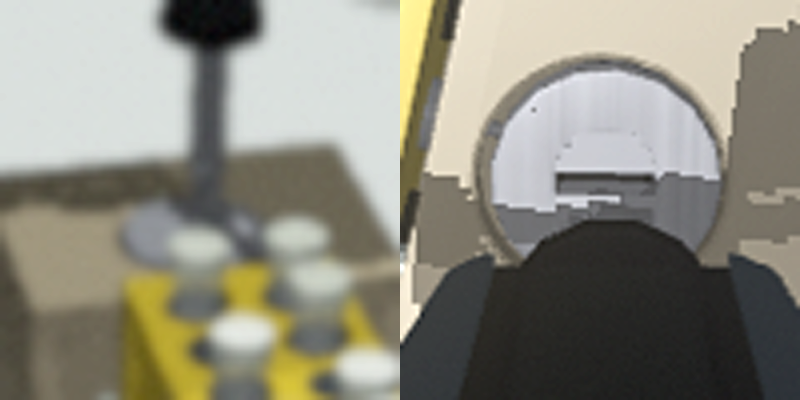

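Emit:
carry_out(
  targets=[
    [[0,0,0],[0.2,-1.9,0],1],
    [[0,0,0],[0,0,4],1],
    [[0,0,0],[0,0,3],1],
    [[0,0,0],[0,0,2],1],
    [[0,0,0],[0,0,1],1],
    [[0,0,0],[0,0,0],1],
  ],
)

```text
time: 17.7
position: [0.6635, 0.146, 0.1726]
tcp_rot: [[-0.117, 0.993, 0.0], [0.993, 0.117, 0.0], [-0.0, 0.0, -1.0]]
force: [-3.9, 0.2, 9.6]
gripper_width: 0.0241
```

Emit:
carry_out(
  targets=[
    [[0,0,0],[0,0,1],1],
    [[0,0,0],[0,0,1],1],
    [[0,0,0],[0,0,0],1],
  ],
)

```text
time: 18.08
position: [0.6628, 0.1459, 0.1693]
tcp_rot: [[-0.117, 0.993, -0.001], [0.993, 0.117, -0.0], [-0.0, -0.001, -1.0]]
force: [-2.4, 0.1, -0.8]
gripper_width: 0.0238
```

Emit:
carry_out(
  targets=[
    [[0,0,0],[0,0,1.5],1],
    [[0,0,0],[0,0,1.5],1],
    [[0,0,0],[0,0,1.5],1],
    [[0,0,0],[0,0,0],1],
  ],
)

```text
time: 18.58
position: [0.6629, 0.1459, 0.1648]
tcp_rot: [[-0.117, 0.993, -0.001], [0.993, 0.117, -0.0], [-0.0, -0.001, -1.0]]
force: [-5.0, -1.0, -1.2]
gripper_width: 0.0239
```

```bash
python3 - <<'E'
from h import *
np.set_printoptions(precision=3,suppress=True)
for i in range(4):
  imaging.grab_frame('top');s=arm.observe();print(s['position'],s['force'],s['wrist_torque'],s['effort'][5],s['joints'][5])
E
```

```text
[0.663 0.146 0.165] [-4.326  0.473 -1.818] [-0.002  1.131 -0.028] -0.024483607267029583 -1.505574569168372
[0.663 0.146 0.165] [-4.497 -1.186 -1.802] [0.006 1.125 0.013] -0.024895172682590783 -1.505547477490392
[0.663 0.146 0.165] [-3.896 -0.773 -2.633] [ 0.007  1.168 -0.019] -0.02514143125154078 -1.5055777888294772
[0.663 0.146 0.165] [-5.257 -1.118 -4.399] [-0.035  1.157 -0.025] -0.025458071613684297 -1.5055832347491065
```

Emit:
carry_out(
  targets=[
    [[0,0,0],[0,-0.9,0],1],
    [[0,0,0.08],[0,0,0],1],
    [[0,0,0.1],[0,0,0],1],
    [[0,0,0.1],[0,0,0],1],
    [[0,0,0.1],[0,0,0],1],
    [[0,0,0.1],[0,0,0],1],
    [[0,0,0.1],[0,0,0],1],
    [[0,0,0.1],[0,0,0],1],
    [[0,0,0],[0,0,0],1],
  ],
  grip_force=50,
)

```text
time: 19.9
position: [0.6628, 0.1462, 0.1655]
tcp_rot: [[0.533, 0.846, 0.001], [0.846, -0.533, 0.001], [0.001, 0.001, -1.0]]
force: [-1.9, 2.3, -2.2]
gripper_width: 0.0238
```

```bash
cat > rd.py <<'E'
from h import *
np.set_printoptions(precision=3,suppress=True)
F=[];T=[]
for i in range(4):
  imaging.grab_frame('top');s=arm.observe();F.append(s['force']);T.append(s['wrist_torque'])
R=s['tcp_rot'];y=np.degrees(np.arctan2(R[1,0],R[0,0]));print(s['time'],s['position'],np.mean(F,0),np.mean(T,0),'tool-z',s['effort'][5],'yaw',y,'cam',np.radians(83.1-y),s['joints'][5],s['gripper_width'])
E
python3 rd.py
```

```text
20.1 [0.663 0.146 0.166] [-1.799  2.525 -1.148] [0.802 0.388 0.037] tool-z -0.0005480564141180366 yaw 57.834500533178975 cam 0.4409661528568986 -0.8271186238014245 0.02350479766116438
```

Emit:
carry_out(
  targets=[
    [[0,0,0.1],[0,0,0],1],
    [[0,0,0.1],[0,0,0],1],
    [[0,0,0.1],[0,0,0],1],
    [[0,0,0.1],[0,0,0],1],
    [[0,0,0.1],[0,0,0],1],
    [[0,0,0],[0,0,0],1],
  ],
)

```text
time: 20.85
position: [0.6632, 0.1462, 0.1655]
tcp_rot: [[0.874, 0.486, 0.002], [0.486, -0.874, 0.001], [0.002, 0.0, -1.0]]
force: [0.8, 5.3, -4.3]
gripper_width: 0.0238
```

```bash
python3 rd.py
```

```text
21.05 [0.663 0.146 0.166] [ 1.353  4.852 -3.718] [ 1.405 -0.442  0.14 ] tool-z 0.11637801770120859 yaw 29.16325588259239 cam 0.9413737726544456 -0.32681781701723744 0.02405859880404325
```

Emit:
carry_out(
  targets=[
    [[0,0,0],[0.3,-0.6,0.3],1],
    [[0,0,0.06],[0,0,0],1],
    [[0,0,0.06],[0,0,0],1],
    [[0,0,0.06],[0,0,0],1],
    [[0,0,0.06],[0,0,0],1],
    [[0,0,0],[0,0,0],1],
  ],
)

```text
time: 21.8
position: [0.6634, 0.1465, 0.1655]
tcp_rot: [[0.964, 0.266, 0.002], [0.266, -0.964, 0.0], [0.002, 0.001, -1.0]]
force: [4.0, 1.9, -1.0]
gripper_width: 0.0239
```

```bash
python3 rd.py
```

```text
22.0 [0.663 0.146 0.165] [ 5.124  1.918 -1.774] [ 0.533 -1.56   0.15 ] tool-z 0.15369587112218142 yaw 15.463707169233784 cam 1.1804760037399062 -0.08649273064040669 0.02407025191694998
```

Emit:
carry_out(
  targets=[
    [[0,0,0],[0.7,0,0],1],
    [[0,0,0.05],[0,0,0],1],
    [[0,0,0.05],[0,0,0],1],
    [[0,0,0],[0,0,0],1],
  ],
)

```text
time: 22.5
position: [0.6636, 0.1466, 0.1654]
tcp_rot: [[0.986, 0.168, 0.001], [0.168, -0.986, -0.0], [0.001, 0.0, -1.0]]
force: [5.0, 1.0, 2.7]
gripper_width: 0.0238
```

```bash
python3 rd.py
```

```text
22.7 [0.664 0.147 0.165] [4.997 0.101 1.774] [ 0.044 -1.555  0.169] tool-z 0.1683318056166172 yaw 9.711019081882597 cam 1.2808793517044397 0.013949262614151326 0.023653965345844984
```

Emit:
carry_out(
  targets=[
    [[0,0,0.05],[0.3,0,0],1],
    [[0,0,0.05],[0,0,0],1],
    [[0,0,0],[0,0,0],1],
  ],
)

```text
time: 23.08
position: [0.6639, 0.1466, 0.1654]
tcp_rot: [[0.998, 0.069, 0.001], [0.069, -0.998, -0.0], [0.001, 0.0, -1.0]]
force: [5.0, 0.0, 3.3]
gripper_width: 0.0239
```

```bash
python3 rd.py
```

```text
23.275 [0.664 0.147 0.165] [ 4.922 -0.576  3.047] [-0.118 -1.522  0.173] tool-z 0.1945691742002964 yaw 4.006419069128105 cam 1.380443404436316 0.11352941751903411 0.023878092334852614
```

Emit:
carry_out(
  targets=[
    [[0,0,0.05],[0,0,0],1],
    [[0,0,0.05],[0,0,0],1],
    [[0,0,0],[0,0,0],1],
  ],
)

```text
time: 23.65
position: [0.664, 0.1466, 0.1654]
tcp_rot: [[1.0, -0.031, 0.002], [-0.031, -1.0, -0.0], [0.002, 0.0, -1.0]]
force: [6.5, -1.1, 1.6]
gripper_width: 0.0238
```

```bash
python3 rd.py
```

```text
23.85 [0.664 0.147 0.165] [ 5.906 -0.666  2.327] [-0.195 -1.724  0.193] tool-z 0.2165328897535801 yaw -1.7163903165688323 cam 1.4803252706807617 0.21345429535166546 0.02395338315107997
```

Emit:
carry_out(
  targets=[
    [[0,0,0.05],[0.3,0,0],1],
    [[0,0,0.03],[0,0,0],1],
    [[0,0,0],[0,0,0],1],
  ],
)

```text
time: 24.22
position: [0.6642, 0.1465, 0.1654]
tcp_rot: [[0.994, -0.11, 0.001], [-0.11, -0.994, -0.0], [0.001, 0.0, -1.0]]
force: [5.8, -1.2, 2.9]
gripper_width: 0.0239
```

```bash
python3 rd.py
```

```text
24.425 [0.664 0.146 0.165] [ 5.965 -0.94   3.35 ] [-0.281 -1.593  0.297] tool-z 0.28436760418117046 yaw -6.296233891369795 cam 1.5602586202873456 0.29331948347078224 0.023600448985152917
```

Emit:
carry_out(
  targets=[
    [[0,0,0.025],[0,0,0],1],
    [[0,0,0],[0,0,0],1],
  ],
)

```text
time: 24.68
position: [0.6643, 0.1465, 0.1654]
tcp_rot: [[0.991, -0.135, 0.002], [-0.135, -0.991, -0.0], [0.002, 0.0, -1.0]]
force: [5.6, -0.6, 2.5]
gripper_width: 0.0236
```

```bash
python3 rd.py; python3 - <<'E'
from h import *
t=imaging.grab_frame('top');w=imaging.grab_frame('wrist')
o=np.hstack([cv2.resize(t[165:215,235:285],(400,400),interpolation=2),cv2.resize(w[60:260,160:360],(400,400),interpolation=2)])
cv2.imwrite('pics/c9.png',np.clip(o*1.3,0,255).astype('uint8'))
E
```

```text
24.875 [0.664 0.146 0.165] [ 6.039 -1.176  2.202] [-0.375 -1.678  0.293] tool-z 0.3058603685349226 yaw -7.721902031162361 cam 1.5851412233675086 0.3182953904092054 0.023822141011171385
```

View pics/c9.png

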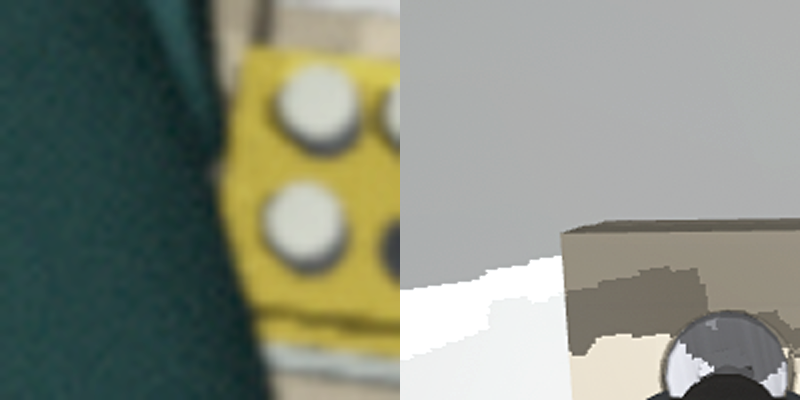

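Emit:
carry_out(
  targets=[
    [[0,0,-0.035],[0,0,0],1],
    [[0,0,-0.035],[0.4,0,0],1],
    [[0,0,0],[0,0,-3],1],
    [[0,0,0],[0,0,-5],1],
    [[0,0,0],[0,0,-10],1],
    [[0,0,0],[0,0,-25],1],
    [[0,0,0],[0,0,-8],1],
    [[0,0,-0.12],[0,0,0],1],
    [[0,0,-0.11],[0,0,0],1],
    [[0,0,0],[0,0,0],1],
  ],
)

```text
time: 26.22
position: [0.6638, 0.1467, 0.2159]
tcp_rot: [[0.987, 0.161, -0.0], [0.161, -0.987, 0.0], [-0.0, -0.0, -1.0]]
force: [0.1, -0.1, -1.2]
gripper_width: 0.0239
```

```bash
python3 rd.py; python3 - <<'E'
from h import *
p,D=mv([.4005,.2188,.215],9.3)
E
```

```text
26.425 [0.664 0.147 0.216] [ 0.23   0.128 -1.219] [-0.023 -0.144  0.01 ] tool-z 0.029765336075797677 yaw 9.222318261784489 cam 1.289408790072348 0.022169968671680085 0.023687920680582304
t 26.43 turn -0.0014 rows 0.0 shift [-248.3 -113.7    0.9] rows 4.4
```

Emit:
carry_out(
  targets=[
    [[0,0,0],[-41.4,-19,0],1],
    [[0,0,0],[-41.4,-19,0],1],
    [[0,0,0],[-41.4,-19,0],1],
    [[0,0,0],[-41.4,-19,0],1],
    [[0,0,0],[-41.4,-19,0],1],
    [[0,0,0],[-41.3,-18.7,0],1],
    [[0,0,0],[0,0,0],1],
    [[0,0,0],[0,0,0],1],
  ],
)

```text
time: 27.42
position: [0.4011, 0.2188, 0.2164]
tcp_rot: [[0.987, 0.162, 0.001], [0.162, -0.987, 0.0], [0.001, -0.0, -1.0]]
force: [0.6, -0.3, -0.7]
gripper_width: 0.0242
```

```bash
python3 - <<'E'
from h import *
np.set_printoptions(precision=4,suppress=True)
p,D=mv([.4005,.2188,.094],9.3)
s=arm.observe();p=s['position'];print(p)
o=[]
c=cam('side');t=imaging.grab_frame('side');u=px(c,p-[0,0,.087]);x0,y0=int(u[0])-40,int(u[1])-40;print('tip',(u-[x0,y0])*7.5,'hole',(px(c,[.4007,.2185,.066])-[x0,y0])*7.5)
a=cv2.resize(t[y0:y0+80,x0:x0+80],(600,600),interpolation=2)
t=imaging.grab_frame('top');b=cv2.resize(t[165:215,235:260],(200,400),interpolation=2)
im=np.zeros((600,800,3),np.uint8);im[:,:600]=a;im[:400,600:]=b
cv2.imwrite('pics/s10.png',np.clip(im*1.4,0,255).astype('uint8'));cv2.imwrite('pics/t10.png',t)
E
```

```text
t 27.43 turn 0.0001 rows 0.0 shift [ -0.6  -0.1 122.4] rows 2.0
[0.4011 0.2188 0.2164]
tip [301.3435 301.5175] hole [323.1499 503.2507]
```

View pics/s10.png

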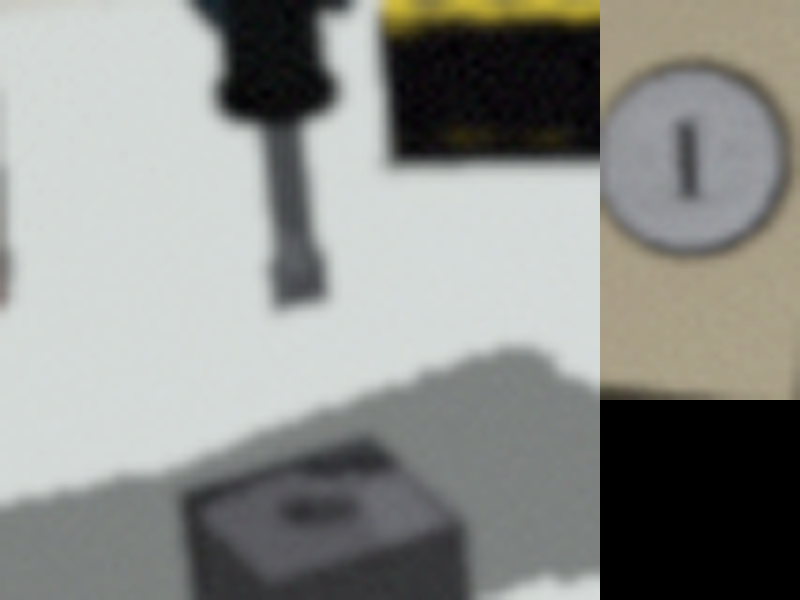

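Emit:
carry_out(
  targets=[
    [[0,0,0],[-0.5,0,35],1],
    [[0,0,0],[0,0,15],1],
    [[0,0,0],[0,0,10],1],
    [[0,0,0],[0,0,10],1],
    [[0,0,0],[0,0,12],1],
    [[0,0,0],[0,0,15],1],
    [[0,0,0],[0,0,12],1],
    [[0,0,0],[0,0,6],1],
    [[0,0,0],[0,0,0],1],
  ],
)

```text
time: 28.65
position: [0.3999, 0.2185, 0.1006]
tcp_rot: [[0.987, 0.162, -0.001], [0.162, -0.987, -0.0], [-0.001, 0.0, -1.0]]
force: [0.2, 0.2, -1.2]
gripper_width: 0.0239
```

Emit:
carry_out(
  targets=[
    [[0,0,0],[0,0,3],1],
    [[0,0,0],[0,0,2.5],1],
    [[0,0,0],[0,0,0],1],
  ],
)

```text
time: 29.02
position: [0.4, 0.2185, 0.0954]
tcp_rot: [[0.987, 0.162, 0.0], [0.162, -0.987, 0.0], [0.0, -0.0, -1.0]]
force: [-0.5, -0.1, -0.9]
gripper_width: 0.024
```

Emit:
carry_out(
  targets=[
    [[0,0,0],[0,0,1],1],
    [[0,0,0],[0,0,0.6],1],
    [[0,0,0],[0,0,0],1],
  ],
)

```text
time: 29.4
position: [0.4, 0.2185, 0.0938]
tcp_rot: [[0.987, 0.162, -0.0], [0.162, -0.987, -0.0], [-0.0, 0.0, -1.0]]
force: [0.0, -0.1, -2.1]
gripper_width: 0.0239
```

Within about 0.5 mm of the seated height; I'll release and rise.

Emit:
carry_out(
  targets=[
    [[0,0,0],[0,0,0.5],1],
    [[0,0,0],[0,0,0],0.2],
    [[0,0,0],[0,0,0],-0.2],
    [[0,0,0],[0,0,0],-0.3],
    [[0,0,0],[0,0,-15],-0.3],
    [[0,0,0],[0,0,-30],-0.3],
    [[0,0,0],[0,0,-45],-0.3],
    [[0,0,0],[0,0,-45],-0.3],
    [[0,0,0],[0,0,0],-0.3],
  ],
)

```text
time: 30.52
position: [0.4017, 0.2194, 0.2325]
tcp_rot: [[0.987, 0.162, 0.006], [0.162, -0.987, 0.003], [0.006, -0.002, -1.0]]
force: [-0.4, 0.3, -0.4]
gripper_width: 0.0595
```

```bash
python3 - <<'E'
from h import *
mv([.42,-.15,.3])
t=imaging.grab_frame('top');s=imaging.grab_frame('side')
im=np.hstack([cv2.resize(t[145:245,205:305],(400,400),interpolation=2),cv2.resize(s[170:270,180:280],(400,400),interpolation=2)])
cv2.imwrite('pics/f11.png',np.clip(im*1.4,0,255).astype('uint8'));cv2.imwrite('pics/s11.png',s)
E
```

```text
t 30.52 turn 0 rows 0.0 shift [-41.8 367.4 -67.5] rows 6.0
```

View pics/f11.png

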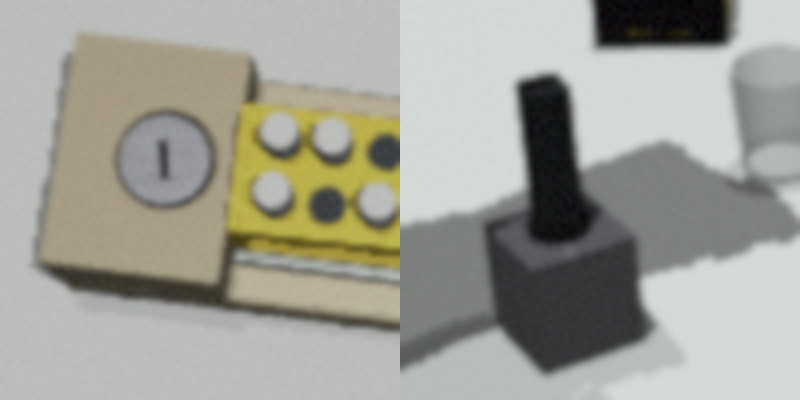

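```bash
python3 - <<'E'
from h import *
c=cam('top');P=lambda u,v,z:at(c,205+(u+.5)/4-.5,145+(v+.5)/4-.5,z)
m=(P(243,105,.095)+P(230,235,.095))/2;d=np.array([.12,.993]);print('gap mm',(np.array([.6566,.1102])-m[:2])@d*1000)
v=P(162,141,.086)-P(165,180,.086);print('slot yaw',np.degrees(np.arctan2(v[1],v[0])))
workorder.hand_in()
E
```

```text
gap mm 1.2137902203514643
slot yaw 5.844920019594624
the job is handed in; nothing more can be done
```

I finished the job and handed it in at about 31 s on the robot's clock; the hand-in gave no verdict.

- **Rack:** I pushed it gently, at about 5 N at most, until the buffers began to give, with the stud inside the housing.
- **Cam:** I set the blade in the slot and turned the disc clockwise by about 1.8 rad. Torque ran at 0.15–0.19 N m, then rose to about 0.30 N m near 1.5 rad, which I took as flush, and I stopped there (snug is 0.25–0.4).
- **Screwdriver:** It went back in its stand. In the last picture it stands upright with the gripper clear of it.

The last checks agree only loosely:
- **Flush:** The rise in torque and a roughly 4 mm move of the rack both point to flush. The top camera still gives a 1.2 mm gap, which is within its 2 mm calibration error, but no picture confirmed full contact.
- **Cam angle:** The camera puts the slot at a yaw of about 6°. The wrist read about −8° at the end of the turn, about 14° further on. Part of that is the blade's play in the slot, which allows roughly 11°, and the rest is probably picture-reading error.
- **Bystanders:** I saw no contact with the jar, flask or beaker, but I did not measure their positions again.

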